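# Close the gear-case port with its sliding-on cover

### The job

First take the spanner off the open port of the red gear case and lay it flat in the blue tray. Then slide the round black cover along the case's deck, without picking it up, until it drops into the port and sits fully home and level. Leave the battery, the grease jar and the dish where they are.

Things in the scene. Friction and masses are not known exactly. Their poses are not given: they have to be found in the camera images.
- case: Red plastic gear case, fixed to the bench. Its flat level top (the deck), 156 mm (its x) by 300 mm (its y), is 60 mm above the bench. Origin: centre of its underside; z up. The port is towards its -y end, the cover starts towards its +y end. A black round motor stub (52 mm diameter, top 56 mm above the bench) sticks 45 mm out of its +x side.
- port (a point): Centre of the round port's mouth, at deck height (60 mm above the bench), 65 mm towards the case's -y from the case's centre. The mouth is 78 mm in diameter, straight-walled, and 32 mm deep (a steel gear is seen at its bottom). The deck around it is flat and smooth: it is the rim on which the cover's flange sits.
- cover: Loose round cover, 160 g, no knob: black flange 112 mm diameter, 5 mm thick, red 40 mm disc at its centre; below it a grey spigot 73 mm diameter, 6 mm deep (2.5 mm play all round in the port). Origin: centre of the spigot's underside, z up. It rests on its spigot, flange 6 to 11 mm above the deck, and slides freely; over the port it drops 6 mm by its weight till the flange lies on the deck.
- spanner: Flat steel spanner, 160 mm long, 130 g, lying loose on the deck across the middle of the port. Origin: centre of its underside; x along its length (open jaw, 38 mm wide, at +x; 32 mm ring at -x), z up. Its shank is 17 mm wide (along its y) and 7 mm thick, the ends are 8 mm thick.
- tray_in (a point): Centre of the inner floor of the blue tool tray, 5 mm above the bench; the tray is fixed to the bench, 240 mm along its x by 140 mm along its y outside, walls 5 mm thick, their tops 25 mm above this point. x along its length, z up.
- battery: Black battery pack with a red top, 120 by 75 mm, 63 mm high, loose on the bench. To be left alone. Origin: centre of its underside.
- grease: Grease jar with a yellow cap, 60 mm diameter, 85 mm high, loose on the bench. To be left alone. Origin: centre of its underside.
- dish: Small steel dish, 80 mm diameter, 30 mm high, loose on the bench. To be left alone. Origin: centre of its underside.
Not all that is in view belongs to the job. Of the things like the spanner, leave any that is green or turquoise; of the rest the smaller one is meant.

How it is judged:
By the outcome, as a careful person would: the job done as asked, in the order asked, and still so for the second after the job is handed in, with the robot touching nothing.
It also fails if it takes over 56 s, if anything falls off the work surface, if the arm or the gripper's body presses on something with over 40 N, if the wrist force passes 120 N, or if a joint passes its speed limit or range.

### The arm

A 7-joint arm with a two-finger parallel gripper is mounted at the origin on the work surface. World frame = base frame: x ahead of the robot, y to its left, z up, the work surface at z = 0. Lengths are in m, angles in rad, forces in N, time in s.
With the tool pointing down it reaches from about 0.4 to 0.85 m from the base axis. Payload 4.5 kg.
Tool frame: the origin (TCP) lies on the centre line of the jaws, within the pads' length; the fingertips stand r.tip_extent ahead of it and the grasp point (between the pads) is the TCP (r.tip_extent is the distance from the TCP to the fingertips, in m); z points along the fingers, y is the line along which they close (so a half turn about z gives the same grasp; the last joint's range is limited). The gripper opens to 88 mm and grips with 3 to 60 N. Pads are 18 mm wide; open, the fingers measure 123 mm over their backs; the gripper's body (75 mm by 187 mm) begins 45 mm behind the grasp point.
Start: joints at [1.147, 0.689, -0.195, 1.565, 0.157, 0.902, -0.215], TCP at [0.276, -0.561, 0.226] pointing down, gripper open.
Joint ranges: [-3.01, 3.01], [-0.46, 2.08], [-1.47, 1.51], [0.13, 2.56], [-1, 4.14], [0.04, 2.09], [-2.66, 2.66]. Speed limits (rad/s): [2.57, 2.57, 3.14, 3.14, 3.14, 3.14, 3.14].

### API

Orientations are given as a unit quaternion [x, y, z, w].
In Python, from plant import sensors, vision, finish_job, r gives the robot as it stands. The module is installed in compiled form; this text tells all that it offers.
- The arm moves only by the tool step_arm, never from a script. Its argument "steps" is a list of rows, each a list of 2 entries, a list of its own where there are three numbers: the shift along the tool's x, y, z in cm, then the turn, a rotation vector about the tool's x, y, z in degrees. A call has 1 to 12 rows; each row shifts and turns the commanded pose from where the row before left it, along the tool's axes as they then stand; what a row does not reach is not made up. A row lasts 1/8 s, in which the tool goes at most 62.5 mm and 10.7 degrees, less where a joint would pass 70% of its speed; a pose out of reach is approached as far as the arm can. A call with a gripper value outside its range is refused whole. "claw" is the opening, from -1 (shut) to 1 (fully open), set as the call begins (left out, the last holds). The fingers move at their own pace and stop on an object; "grip_force" is the grip in N (left out, the last holds). Time passes only in rows, so rows that do not move let the fingers close. It gives the time, the measured TCP pose, the force, the opening and the grip force at its end, in the units of the state.
- sensors.get_state(): the state, without advancing time (a new reading comes with each control period).
- vision.snapshot(name): name is "side" or "top"; returns a dict with "img" (400x640x3 uint8, red, green, blue), "fx", "fy", "cx", "cy" (pixels), "position" and "rotation" of the camera in the world. Camera axes: x right, y down, z forward; pixel columns grow to the right and rows downward; lengths in m; the calibration is good to about 2 mm. A picture is of the moment at which its call begins. There is no depth.
- finish_job(): hands the job in; it is judged then, once.
The state is a dict: "clock": time; "q": joint angles; "qd": joint speeds; "joint_torque": joint torques, N m; "tool_pos": TCP position; "eef_rot": TCP orientation; "contact_force": force on the tool from outside, world axes, zero at the start; "moment": the same for the moment, N m; "opening": opening from 0.0 (shut) to 1.0 (fully open); "finger_force": force on a finger pad.
Only numpy, scipy, OpenCV 4.12 (cv2) and the standard library are available. Lean on these libraries where they do the work, as an engineer would, in place of code of your own. Each camera call takes 0.05 s, during which the arm holds its last target. There are 200 camera calls.

## Working session

There is one attempt and no reset: what is moved stays moved. The work goes in short steps, Python scripts to look and compute and a tool call to move; the robot and the scene stay as the last step left them, time stands still between calls to the robot, and variables do not carry over. Pictures are saved under pics/ and viewed, at most 10 in all, crops included, and the job is handed in when it is done.

Besides the shell and the picture viewer there is one more tool, called after "Request:" as a command line: name --argument value ..., lists and objects as JSON in quotes. step_arm: Moves the arm, as the interface text tells. Its arguments: {"type":"object","properties":{"steps":{"type":"array"},"claw":{"type":"number"},"grip_force":{"type":"number"}},"required":["steps"]}

```bash
mkdir -p pics; cat > h.py <<'E'
import numpy as np, cv2
from plant import sensors, vision, finish_job, r
from scipy.spatial.transform import Rotation as R
def snap(n,f=None):
    s=vision.snapshot(n)
    if f: cv2.imwrite(f'pics/{f}.png',s['img'][:,:,::-1])
    return s
def ray(s,u,v,z):
    d=np.array([(u-s['cx'])/s['fx'],(v-s['cy'])/s['fy'],1.])
    M=np.array(s['rotation']); 
    if M.shape!=(3,3): M=R.from_quat(M).as_matrix()
    d=M@d; p=np.array(s['position']); return p+d*(z-p[2])/d[2]
def proj(s,P):
    M=np.array(s['rotation'])
    if M.shape!=(3,3): M=R.from_quat(M).as_matrix()
    c=M.T@(np.array(P)-np.array(s['position'])); return s['fx']*c[0]/c[2]+s['cx'],s['fy']*c[1]/c[2]+s['cy']
E
python3 - <<'E'
from h import *
a=snap('top','top1');b=snap('side','side1')
for s in(a,b):print(s['position'],s['rotation'],s['fx'],s['cx'],s['cy'])
st=sensors.get_state();print(st['clock'],st['tool_pos'],st['eef_rot'],st['opening'],r.tip_extent)
E
```

```text
[ 0.15588457 -0.0084376   1.54336812] [ 0.70384558 -0.70202029  0.07665025 -0.07677015] 506.5329510487642 324.87452757935995 196.66093142622455
[-0.0150815   0.52286606  0.94861283] [-0.33664396  0.87813271 -0.31792982  0.12030968] 403.77841224360054 322.0659376030241 199.42792999946394
0.1 [ 0.27592572 -0.56013643  0.22479495] [ 9.73900712e-01  2.26972913e-01 -2.63026421e-04 -7.94546333e-04] 1.006665693383905 0.019
```

View pics/top1.png

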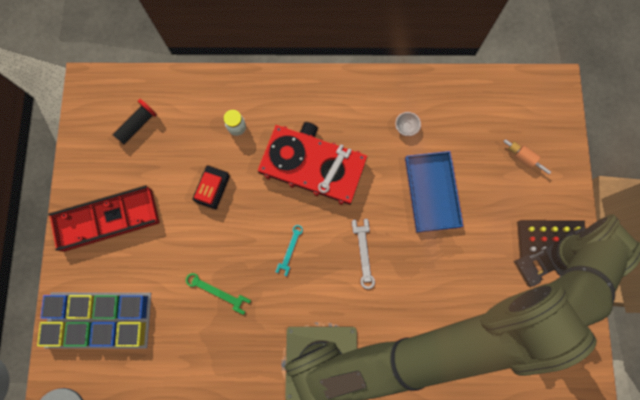

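View pics/side1.png

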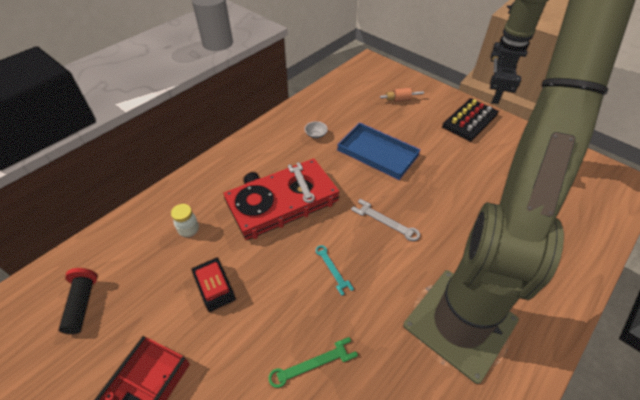

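Top view candidates: grey spanner on the case's port at (336,170), a larger grey one on the bench at (364,255), a turquoise one at (290,250) and a green one at (219,293). I choose the smaller grey one at (336,170). The cover is at (287,153), the tray at (433,192), the stub at (310,130), the dish at (407,125), the jar at (234,120) and the battery at (211,188).

```bash
cat > m.py <<'E'
from h import *
s=snap('top');im=s['img'];hsv=cv2.cvtColor(im,cv2.COLOR_RGB2HSV)
x0,y0,w,h=245,110,140,105
cv2.imwrite('pics/crop1.png',cv2.resize(im[y0:y0+h,x0:x0+w,::-1],None,fx=5,fy=5,interpolation=cv2.INTER_CUBIC))
roi=np.zeros(im.shape[:2],np.uint8);roi[y0:y0+h,x0:x0+w]=255
red=(((hsv[...,0]<6)|(hsv[...,0]>172))&(hsv[...,1]>170)&(hsv[...,2]>60)).astype(np.uint8)*255&roi
c=max(cv2.findContours(red,0,2)[0],key=cv2.contourArea)
bx=cv2.boxPoints(cv2.minAreaRect(c));print('case box',bx.round(1).tolist())
B=np.array([ray(s,*p,.06)[:2] for p in bx]);print(B.round(4).tolist(),[np.linalg.norm(B[i]-B[(i+1)%4]).round(4) for i in range(4)])
g=((hsv[...,1]<60)&(hsv[...,2]>95)).astype(np.uint8)*255&roi
c=max(cv2.findContours(g,0,2)[0],key=cv2.contourArea);rc=cv2.minAreaRect(c);bb=cv2.boxPoints(rc)
G=np.array([ray(s,*p,.068)[:2] for p in bb]);print('spanner',rc,G.mean(0).round(4),G.round(4).tolist())
b=((hsv[...,0]>95)&(hsv[...,0]<125)&(hsv[...,1]>120)).astype(np.uint8)*255;b[:,:390]=0;b[:, 480:]=0
c=max(cv2.findContours(b,0,2)[0],key=cv2.contourArea);rc=cv2.minAreaRect(c)
T=np.array([ray(s,*p,.03)[:2] for p in cv2.boxPoints(rc)]);print('tray',rc,T.mean(0).round(4),T.round(4).tolist())
E
python3 m.py
```

```text
case box [[255.6999969482422, 173.8000030517578], [275.29998779296875, 121.5999984741211], [339.79998779296875, 145.8000030517578], [320.29998779296875, 198.0]]
[[0.554, 0.2019], [0.7215, 0.1466], [0.6434, -0.0532], [0.4795, 0.0061]] [np.float64(0.1763), np.float64(0.2145), np.float64(0.1743), np.float64(0.2096)]
spanner ((332.83819580078125, 168.6029510498047), (12.004899978637695, 51.278076171875), 30.963754653930664) [ 0.5693 -0.032 ] [[0.5098, 0.0234], [0.6481, -0.0562], [0.6284, -0.0875], [0.4909, -0.0075]]
tray ((442.4537658691406, 190.6994171142578), (75.11624908447266, 27.142210006713867), 81.25383758544922) [ 0.5117 -0.3682] [[0.6218, -0.3141], [0.6355, -0.3984], [0.4012, -0.421], [0.3884, -0.3394]]
```

View pics/crop1.png

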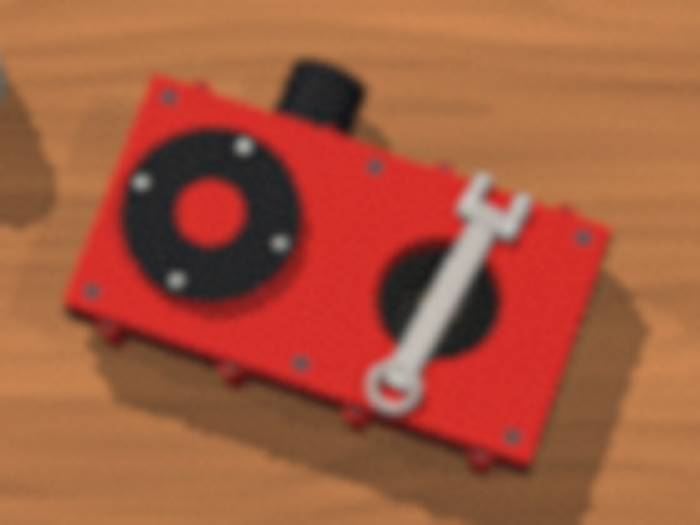

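The crop shows the chosen grey spanner across the dark port, centred near crop (438,299), which is full-image (333,170). The jaw is at crop (495,205) and the ring at (391,390). The cover is centred at crop (210,213).

```bash
python3 - <<'E'
from h import *
s=snap('top');im=s['img']
f=lambda p:(p[0]/5+245-.4,p[1]/5+110-.4)
P=lambda p,z:ray(s,*f(p),z)[:2]
C=[P(p,.06) for p in[(152,75),(610,230),(530,468),(68,305)]]
print('deck',np.round(C,4).tolist(),[np.linalg.norm(C[i]-C[(i+1)%4]).round(4) for i in range(4)],np.mean(C,0))
cc=np.mean(C,0)
ey=(C[0]+C[3]-C[1]-C[2]);ey/=np.linalg.norm(ey);print('ey',ey,'port pred',cc-.065*ey,'port seen',P((438,299),.06),'cover',P((210,213),.071))
j=P((502,190),.068);k=P((388,415),.068);print('spanner',j,k,(j+k)/2,np.linalg.norm(j-k),np.degrees(np.arctan2(*(j-k)[::-1])))
T=[ray(s,*p,.03)[:2] for p in[(405,154),(452,151),(462,228),(415,232)]];print('tray',np.round(T,4).tolist(),np.mean(T,0),[np.linalg.norm(T[i]-T[(i+1)%4]).round(4) for i in range(4)])
E
```

```text
deck [[0.7116, 0.1473], [0.6123, -0.1348], [0.4637, -0.0847], [0.564, 0.1947]] [np.float64(0.2991), np.float64(0.1568), np.float64(0.2969), np.float64(0.1551)] [0.587905   0.03059653]
ey [0.33493335 0.94224182] port pred [ 0.56613433 -0.03064918] port seen [ 0.56833531 -0.02977095] cover [0.61903016 0.10878395]
spanner [ 0.6350827  -0.06870855] [4.94181352e-01 2.64278359e-04] [ 0.56463203 -0.03422214] 0.15687715534001068 -26.082278471818906
tray [[0.627, -0.2572], [0.6372, -0.4042], [0.3944, -0.4219], [0.3818, -0.2796]] [ 0.51010432 -0.34074083] [np.float64(0.1474), np.float64(0.2435), np.float64(0.1429), np.float64(0.2462)]
```

```bash
python3 - <<'E'
from h import *
im=cv2.imread('pics/top1.png')
cv2.imwrite('pics/tray.png',cv2.resize(im[140:245,385:485],None,fx=5,fy=5,interpolation=cv2.INTER_CUBIC))
E
```

```text
(no output)
```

View pics/tray.png

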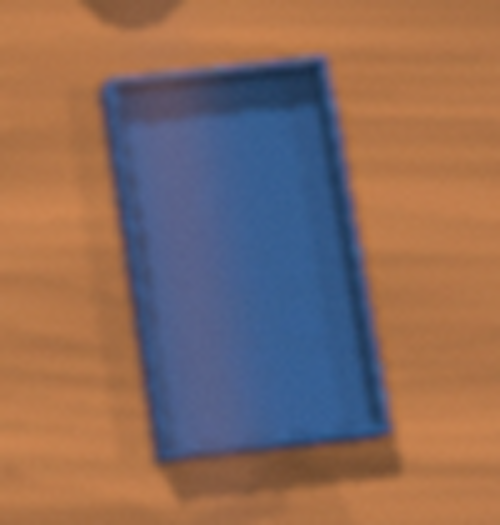

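The tray crop shows a clean empty tray, its corners at crop (105,85), (325,60), (385,430) and (160,460). That puts its centre at about (0.51, -0.34). Next I go above the spanner.

Request:
step_arm --steps '[[[4.1, -2.87, 0], [0, 0, 0]], [[4.1, -2.87, 0], [0, 0, 0]], [[4.1, -2.87, 0], [0, 0, 0]], [[4.1, -2.87, 0], [0, 0, 0]], [[4.1, -2.87, 0], [0, 0, 0]], [[4.1, -2.87, 0], [0, 0, 0]], [[4.1, -2.87, 0], [0, 0, 0]], [[4.1, -2.87, 0], [0, 0, 0]], [[4.1, -2.87, 0], [0, 0, 0]], [[4.1, -2.87, 0], [0, 0, 0]], [[4.1, -2.87, 0], [0, 0, 0]], [[4.1, -2.87, 0], [0, 0, 0]]]' --claw -0.2

```text
clock: 1.7
tool_pos: [0.566, -0.0328, 0.2255]
eef_rot: [0.974, 0.227, -0.0, 0.0]
contact_force: [-0.0, -0.6, -0.4]
opening: 0.397
finger_force: 0.0
```

Request:
step_arm --steps '[[[0, 0, 0], [0, 0, 9]], [[0, 0, 0], [0, 0, 9]], [[0, 0, 0], [0, 0, 9]], [[0, 0, 0], [0, 0, 9]], [[0, 0, 0], [0, 0, 8]], [[0, 0, 0], [0, 0, 8.3]], [[0, 0, 0], [0, 0, 0]], [[0, 0, 0], [0, 0, 0]]]'

```text
clock: 2.7
tool_pos: [0.5653, -0.0341, 0.2255]
eef_rot: [0.975, -0.224, -0.0, 0.0]
contact_force: [0.0, 0.2, 0.8]
opening: 0.401
finger_force: 0.0
```

```bash
cat >> h.py <<'E'
def go(P,yaw=None):
    st=sensors.get_state();p=np.array(st['tool_pos']);M=R.from_quat(st['eef_rot']).as_matrix()
    y=np.degrees(np.arctan2(M[1,0],M[0,0]))
    print('pos',p.round(4),'yaw',y.round(2),'zaxis',M[:,2].round(4),'open',round(st['opening'],3),'F',np.round(st['contact_force'],1),'t',round(st['clock'],2))
    if P is not None: print('tool cm',(M.T@(np.array(P)-p)*100).round(2), 'turn z', None if yaw is None else round(y-yaw,2))
E
python3 - <<'E'
from h import *
a=snap('top');b=snap('side')
go([.5646,-.0342,.077],-26.1)
im=np.hstack([cv2.resize(a['img'][100:220,245:385],None,fx=2.8,fy=2.8),cv2.resize(b['img'][100:250,200:375][:120,:140],None,fx=2.8,fy=2.8)])
cv2.imwrite('pics/g1.png',im[:,:,::-1])
E
```

```text
pos [ 0.5654 -0.0343  0.2255] yaw -25.98 zaxis [ 1.e-04  1.e-04 -1.e+00] open 0.397 F [-0.2  0.8  0.3] t 2.8
tool cm [-0.07  0.03 14.85] turn z 0.12
```

View pics/g1.png

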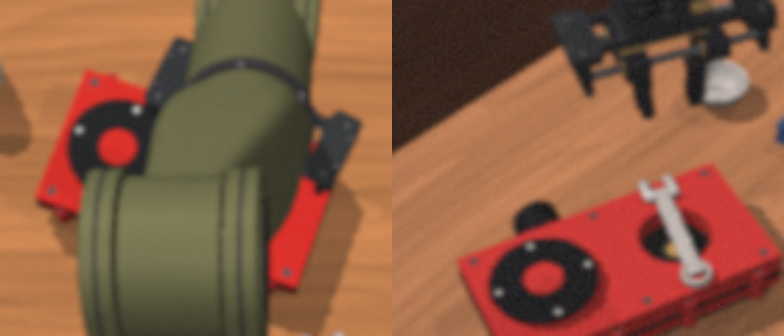

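Top view: the arm hides the port. Side view: open fingers stand above the spanner, whose shank crosses the port at crop (675,235). I descend with the tips staying just above deck height.

Request:
step_arm --steps '[[[0, 0, 3], [0, 0, 0]], [[0, 0, 3], [0, 0, 0]], [[0, 0, 3], [0, 0, 0]], [[0, 0, 2], [0, 0, 0]], [[0, 0, 1.5], [0, 0, 0]], [[0, 0, 1.0], [0, 0, 0]], [[0, 0, 0.9], [0, 0, 0]], [[0, 0, 0], [0, 0, 0]], [[0, 0, 0], [0, 0, 0]]]'

```text
clock: 3.92
tool_pos: [0.5658, -0.0343, 0.082]
eef_rot: [0.974, -0.225, 0.001, -0.0]
contact_force: [-0.6, -0.4, -0.0]
opening: 0.4
finger_force: 0.0
```

Request:
step_arm --steps '[[[0, 0, 0], [0, 0, 0]], [[0, 0, 0], [0, 0, 0]], [[0, 0, 0], [0, 0, 0]], [[0, 0, 0], [0, 0, 0]], [[0, 0, 0], [0, 0, 0]], [[0, 0, 0], [0, 0, 0]]]' --claw -1 --grip_force 30

```text
clock: 4.68
tool_pos: [0.5654, -0.0343, 0.0815]
eef_rot: [0.974, -0.226, 0.0, 0.0]
contact_force: [-0.4, 0.5, 0.4]
opening: 0.005
finger_force: 0.0
```

```bash
python3 - <<'E'
from h import *
b=snap('side')
go(None)
cv2.imwrite('pics/g2.png',cv2.resize(b['img'][130:250,210:350],None,fx=5,fy=5,interpolation=cv2.INTER_CUBIC)[:,:,::-1])
E
```

```text
pos [ 0.5654 -0.0342  0.0815] yaw -26.07 zaxis [-0. -0. -1.] open 0.007 F [ 0.6 -0.3  0.3] t 4.72
```

View pics/g2.png

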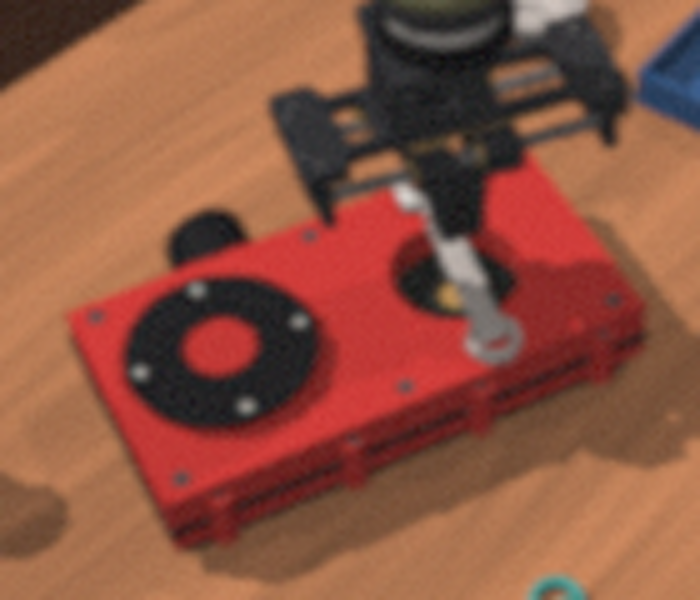

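The closed fingers are at crop (460,225). The spanner still lies across the port, its shank at (450,240), with its ring at (495,338). So the grasp missed, and I check where the tips are relative to the shank.

```bash
python3 - <<'E'
from h import *
b=snap('side')
f=lambda p:((p[0]-2)/5+210,(p[1]-2)/5+130)
for p in[(495,338),(460,262),(440,222),(408,195)]: print(p,ray(b,*f(p),.067))
for z in(.0625,.0815):
  u=proj(b,[.5654,-.0342,z]);print(z,(u[0]-210)*5+2,(u[1]-130)*5+2)
u=proj(b,[.5675,-.030,.06]);print('port',(u[0]-210)*5+2,(u[1]-130)*5+2)
for p in[(455,275)]: print('port seen',ray(b,*f(p),.06))
E
```

```text
(495, 338) [ 0.50668268 -0.0049209   0.067     ]
(460, 262) [ 0.56197187 -0.03382244  0.067     ]
(440, 222) [ 0.59323782 -0.04916559  0.067     ]
(408, 195) [ 0.62328953 -0.05231698  0.067     ]
0.0625 456.52781016792756 263.88843839760705
0.0815 455.3072732348893 242.04023040569606
port 449.208687393842 268.8735849162317
port seen [ 0.56158337 -0.02878424  0.06      ]
```

The visible tip appears about 20 mm higher than the nominal tip. I'll touch the shank gently to find its real height.

Request:
step_arm --steps '[[[0, 0, 0.3], [0, 0, 0]], [[0, 0, 0.3], [0, 0, 0]], [[0, 0, 0.2], [0, 0, 0]], [[0, 0, 0], [0, 0, 0]]]'

```text
clock: 5.28
tool_pos: [0.5652, -0.0343, 0.0732]
eef_rot: [0.974, -0.226, -0.0, 0.0]
contact_force: [-0.2, 0.7, -0.2]
opening: 0.002
finger_force: 0.0
```

Request:
step_arm --steps '[[[0, 0, 0.2], [0, 0, 0]], [[0, 0, 0.2], [0, 0, 0]], [[0, 0, 0], [0, 0, 0]]]'

```text
clock: 5.65
tool_pos: [0.5652, -0.0343, 0.0694]
eef_rot: [0.974, -0.226, -0.0, 0.0]
contact_force: [0.3, 0.6, 0.6]
opening: 0.002
finger_force: 0.0
```

```bash
python3 - <<'E'
from h import *
b=snap('side')
go(None)
cv2.imwrite('pics/g3.png',cv2.resize(b['img'][155:205,275:335],None,fx=10,fy=10,interpolation=cv2.INTER_CUBIC)[:,:,::-1])
for z in(.0504,.0694):
  u=proj(b,[.5652,-.0343,z]);print(z,(u[0]-275)*10+5,(u[1]-155)*10+5)
E
```

```text
pos [ 0.5653 -0.0343  0.0694] yaw -26.07 zaxis [-1.e-04 -1.e-04 -1.e+00] open 0.006 F [ 0.1  0.  -0.3] t 5.7
0.0504 266.29635732853444 306.2009874365671
0.0694 263.9018460928452 263.18216936178203
```

View pics/g3.png

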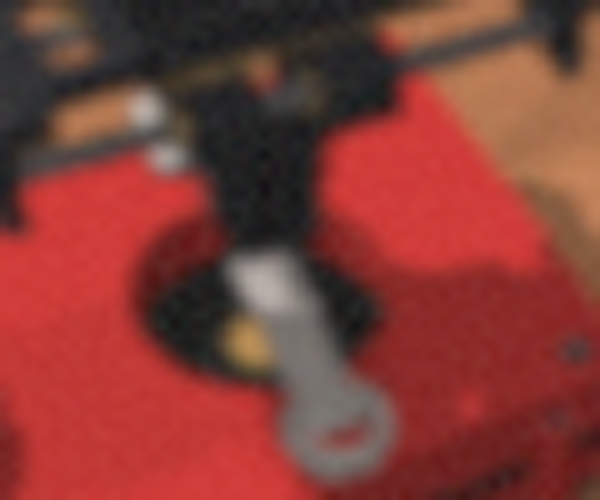

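The finger tips end at crop (265,245), just above the shank, and have not touched it. The real tips are therefore well above the nominal position, so I continue the touch.

Request:
step_arm --steps '[[[0, 0, 0.2], [0, 0, 0]], [[0, 0, 0.1], [0, 0, 0]], [[0, 0, 0], [0, 0, 0]]]'

```text
clock: 6.08
tool_pos: [0.5653, -0.0343, 0.0664]
eef_rot: [0.974, -0.226, -0.0, 0.0]
contact_force: [0.0, 0.4, 0.7]
opening: 0.004
finger_force: 0.0
```

Request:
step_arm --steps '[[[0, 0, 0.1], [0, 0, 0]], [[0, 0, 0.1], [0, 0, 0]], [[0, 0, 0], [0, 0, 0]]]'

```text
clock: 6.45
tool_pos: [0.5653, -0.0343, 0.0644]
eef_rot: [0.974, -0.226, -0.0, 0.0]
contact_force: [-0.0, -0.0, 0.2]
opening: 0.007
finger_force: 0.0
```

Request:
step_arm --steps '[[[0, 0, 0.1], [0, 0, 0]], [[0, 0, 0.1], [0, 0, 0]], [[0, 0, 0], [0, 0, 0]]]'

```text
clock: 6.82
tool_pos: [0.5653, -0.0342, 0.0624]
eef_rot: [0.974, -0.226, -0.0, 0.0]
contact_force: [-1.3, 0.0, 1.0]
opening: 0.005
finger_force: 0.0
```

Request:
step_arm --steps '[[[0, 0, 0.1], [0, 0, 0]], [[0, 0, 0.1], [0, 0, 0]], [[0, 0, 0], [0, 0, 0]]]'

```text
clock: 7.2
tool_pos: [0.5653, -0.0342, 0.0604]
eef_rot: [0.974, -0.226, -0.0, 0.0]
contact_force: [1.0, -0.2, 0.1]
opening: 0.006
finger_force: 0.0
```

```bash
python3 - <<'E'
from h import *
b=snap('side')
cv2.imwrite('pics/g4.png',cv2.resize(b['img'][155:205,275:335],None,fx=10,fy=10,interpolation=cv2.INTER_CUBIC)[:,:,::-1])
E
```

```text
(no output)
```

View pics/g4.png

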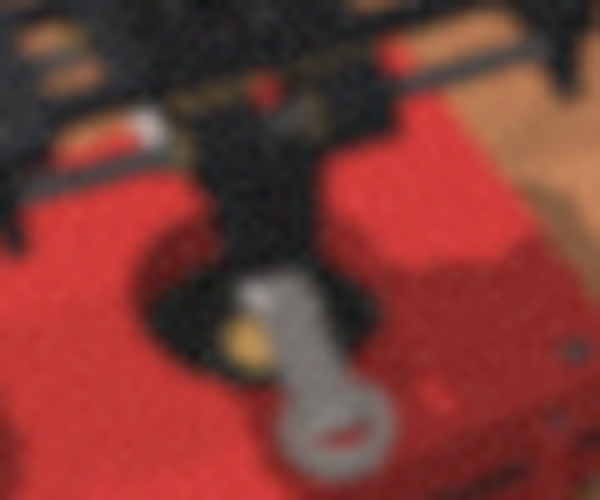

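The finger end has moved down to crop (265,272), still in front of and above the shank. By parallax the real tips are about 15 mm above the reported TCP, so I continue towards contact.

Request:
step_arm --steps '[[[0, 0, 0.15], [0, 0, 0]], [[0, 0, 0.15], [0, 0, 0]], [[0, 0, 0], [0, 0, 0]]]'

```text
clock: 7.62
tool_pos: [0.5653, -0.0342, 0.0574]
eef_rot: [0.974, -0.226, -0.0, 0.0]
contact_force: [-0.3, 0.1, 0.1]
opening: 0.006
finger_force: 0.0
```

Request:
step_arm --steps '[[[0, 0, 0.1], [0, 0, 0]], [[0, 0, 0.1], [0, 0, 0]], [[0, 0, 0], [0, 0, 0]]]'

```text
clock: 8.0
tool_pos: [0.5653, -0.0342, 0.0554]
eef_rot: [0.974, -0.226, -0.0, 0.0]
contact_force: [0.3, -1.0, -0.3]
opening: 0.004
finger_force: 0.0
```

Request:
step_arm --steps '[[[0, 0, 0.1], [0, 0, 0]], [[0, 0, 0.1], [0, 0, 0]], [[0, 0, 0], [0, 0, 0]]]'

```text
clock: 8.38
tool_pos: [0.5654, -0.0343, 0.0543]
eef_rot: [0.974, -0.226, 0.0, -0.0]
contact_force: [-1.6, -0.1, 7.1]
opening: 0.006
finger_force: 3.5
```

Contact at 7 N with reported z of 0.0543 means the real tips are at reported z + 12.5 mm. I use that from now on.

Request:
step_arm --steps '[[[0, 0, -1.5], [0, 0, 0]], [[0, 0, 0], [0, 0, 0]], [[0, 0, 0], [0, 0, 0]], [[0, 0, 0], [0, 0, 0]], [[0, 0, 1.0], [0, 0, 0]], [[0, 0, 0.6], [0, 0, 0]], [[0, 0, 0.4], [0, 0, 0]], [[0, 0, 0], [0, 0, 0]]]' --claw -0.2

```text
clock: 9.38
tool_pos: [0.565, -0.0343, 0.048]
eef_rot: [0.974, -0.226, -0.0, 0.0]
contact_force: [1.4, -0.2, -0.7]
opening: 0.398
finger_force: 0.0
```

Request:
step_arm --steps '[[[0, 0, 0], [0, 0, 0]], [[0, 0, 0], [0, 0, 0]], [[0, 0, 0], [0, 0, 0]], [[0, 0, 0], [0, 0, 0]], [[0, 0, 0], [0, 0, 0]]]' --claw -1 --grip_force 30

```text
clock: 10.0
tool_pos: [0.5655, -0.0343, 0.0487]
eef_rot: [0.974, -0.226, 0.0, 0.0]
contact_force: [0.4, -0.5, 2.3]
opening: 0.186
finger_force: 29.8
```

Gripped: the opening is 16.4 mm, as the shank should give. I lift and carry it.

Request:
step_arm --steps '[[[0, 0, -1], [0, 0, 0]], [[0, 0, -2], [0, 0, 0]], [[0, 0, -3], [0, 0, 0]], [[0, 0, -2], [0, 0, 0]], [[0, 0, 0], [0, 0, 0]]]'

```text
clock: 10.62
tool_pos: [0.5665, -0.0343, 0.1302]
eef_rot: [0.974, -0.226, 0.002, -0.0]
contact_force: [-0.2, 1.5, -0.8]
opening: 0.185
finger_force: 29.8
```

Request:
step_arm --steps '[[[0.71, 2.5, 0], [0, 0, 0]], [[0.71, 2.5, 0], [0, 0, 0]], [[0.71, 2.5, 0], [0, 0, 0]], [[0.71, 2.5, 0], [0, 0, 0]], [[0.71, 2.5, 0], [0, 0, 0]], [[0.71, 2.5, 0], [0, 0, 0]], [[0.71, 2.5, 0], [0, 0, 0]], [[0.71, 2.5, 0], [0, 0, 0]], [[0.71, 2.5, 0], [0, 0, 0]], [[0.71, 2.5, 0], [0, 0, 0]], [[0.71, 2.5, 0], [0, 0, 0]], [[0.71, 2.5, 0], [0, 0, 0]]]'

```text
clock: 12.12
tool_pos: [0.5092, -0.3414, 0.1273]
eef_rot: [0.974, -0.226, -0.001, -0.0]
contact_force: [0.3, 0.7, -0.9]
opening: 0.187
finger_force: 29.8
```

Request:
step_arm --steps '[[[0, 0, 0], [0, 0, -8]], [[0, 0, 0], [0, 0, -8]], [[0, 0, 0], [0, 0, -8]], [[0, 0, 0], [0, 0, -6.5]], [[0, 0, 0], [0, 0, 0]]]'

```text
clock: 12.75
tool_pos: [0.5094, -0.3408, 0.1275]
eef_rot: [0.999, 0.038, -0.001, -0.001]
contact_force: [-0.6, 0.0, -0.5]
opening: 0.186
finger_force: 29.8
```

```bash
python3 - <<'E'
from h import *
b=snap('side');a=snap('top')
go([.51,-.341,-.0045],4.3)
im=np.hstack([b['img'][80:200,300:440],a['img'][130:250,385:525]])
cv2.imwrite('pics/g5.png',cv2.resize(im,None,fx=2.8,fy=2.8,interpolation=cv2.INTER_CUBIC)[:,:,::-1])
E
```

```text
pos [ 0.5096 -0.3409  0.1278] yaw 4.31 zaxis [-1.e-03  8.e-04 -1.e+00] open 0.188 F [-0.4 -0.4 -1.6] t 12.85
tool cm [ 0.05  0.02 13.23] turn z 0.01
```

View pics/g5.png

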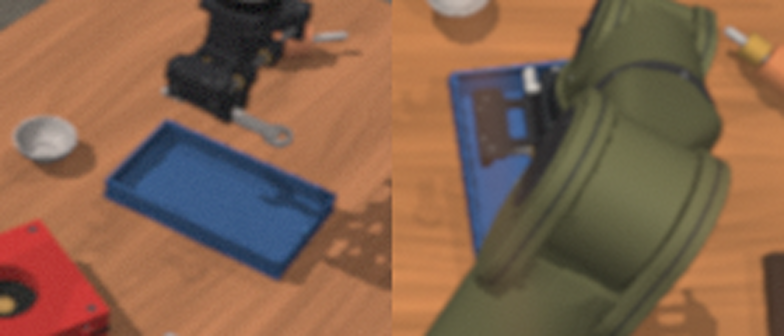

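The spanner is held level over the tray: ring at (280,135) in the side half, jaw at (530,80) in the top half. I lower it, slowly at the end.

Request:
step_arm --steps '[[[0, 0, 3], [0, 0, 0]], [[0, 0, 3], [0, 0, 0]], [[0, 0, 3], [0, 0, 0]], [[0, 0, 2], [0, 0, 0]], [[0, 0, 1], [0, 0, 0]], [[0, 0, 0.5], [0, 0, 0]], [[0, 0, 0.4], [0, 0, 0]], [[0, 0, 0], [0, 0, 0]]]'

```text
clock: 13.85
tool_pos: [0.5103, -0.3414, -0.0001]
eef_rot: [0.999, 0.039, 0.0, 0.0]
contact_force: [-0.1, -0.7, -0.8]
opening: 0.184
finger_force: 29.8
```

Request:
step_arm --steps '[[[0, 0, 0.15], [0, 0, 0]], [[0, 0, 0.15], [0, 0, 0]], [[0, 0, 0], [0, 0, 0]]]'

```text
clock: 14.22
tool_pos: [0.51, -0.3412, -0.0035]
eef_rot: [0.999, 0.039, -0.0, 0.0]
contact_force: [-0.2, 0.7, -0.7]
opening: 0.187
finger_force: 29.8
```

Request:
step_arm --steps '[[[0, 0, 0.1], [0, 0, 0]], [[0, 0, 0.1], [0, 0, 0]], [[0, 0, 0], [0, 0, 0]]]'

```text
clock: 14.6
tool_pos: [0.51, -0.3411, -0.0056]
eef_rot: [0.999, 0.039, -0.0, -0.0]
contact_force: [-0.6, 0.9, -1.2]
opening: 0.185
finger_force: 29.8
```

Request:
step_arm --steps '[[[0, 0, 0.1], [0, 0, 0]], [[0, 0, 0], [0, 0, 0]]]'

```text
clock: 14.85
tool_pos: [0.5102, -0.3413, -0.0062]
eef_rot: [0.999, 0.039, 0.0, 0.0]
contact_force: [-0.9, 0.7, 2.0]
opening: 0.186
finger_force: 29.8
```

Request:
step_arm --steps '[[[0, 0, 0], [0, 0, 0]], [[0, 0, 0], [0, 0, 0]], [[0, 0, 0], [0, 0, 0]], [[0, 0, -1], [0, 0, 0]], [[0, 0, -2], [0, 0, 0]], [[0, 0, -4], [0, 0, 0]], [[0, 0, -5], [0, 0, 0]], [[0, 0, -4], [0, 0, 0]], [[0, 0, 0], [0, 0, 0]]]' --claw -0.2

```text
clock: 15.98
tool_pos: [0.5124, -0.3427, 0.1586]
eef_rot: [0.999, 0.038, 0.004, 0.002]
contact_force: [0.3, 0.1, -0.0]
opening: 0.399
finger_force: 0.0
```

```bash
python3 - <<'E'
from h import *
b=snap('side');a=snap('top')
go(None)
im=np.hstack([cv2.resize(b['img'][100:220,290:430],None,fx=2.2,fy=2.2),cv2.resize(a['img'][110:215,245:385],None,fx=3,fy=3)[:264]])
# cover & port by dark/red masks
for s,n,win,zs in((a,'top',(245,385,110,215),None),(b,'side',(215,345,155,245),None)):
    hsv=cv2.cvtColor(s['img'],cv2.COLOR_RGB2HSV)
    x0,x1,y0,y1=win
    m=(hsv[...,2]<90).astype(np.uint8)*255
    mm=np.zeros_like(m);mm[y0:y1,x0:x1]=m[y0:y1,x0:x1]
    for c in cv2.findContours(mm,0,2)[0]:
        if cv2.contourArea(c)>150:
            e=cv2.fitEllipse(cv2.convexHull(c));print(n,np.round(e[0],1),np.round(e[1],1),'z.06',ray(s,*e[0],.06)[:2].round(4),'z.071',ray(s,*e[0],.071)[:2].round(4))
cv2.imwrite('pics/g6.png',im[:,:,::-1])
E
```

```text
pos [ 0.51   -0.3413  0.1546] yaw 4.43 zaxis [ 1.1e-03 -8.0e-04 -1.0e+00] open 0.397 F [0.3 1.  0.3] t 16.07
top [332.2 169.7] [21.7 23.3] z.06 [ 0.5673 -0.0297] z.071 [ 0.5642 -0.0296]
top [286.9 152.9] [33.7 34.7] z.06 [0.6204 0.1088] z.071 [0.617  0.1079]
side [254.  200.3] [29.5 38.8] z.06 [0.6186 0.1038] z.071 [0.6108 0.109 ]
side [300.3 185.7] [13.3 23.2] z.06 [ 0.5593 -0.0251] z.071 [ 0.5522 -0.0184]
```

View pics/g6.png

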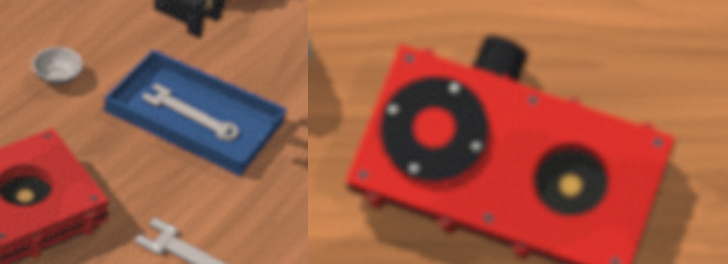

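The left half shows the spanner lying flat in the tray. The right half shows the port clear at (570,180) and the cover at (435,128). I now go behind the cover.

Request:
step_arm --steps '[[[1.44, -4.23, 0], [0, 0, 0]], [[1.44, -4.23, 0], [0, 0, 0]], [[1.44, -4.23, 0], [0, 0, 0]], [[1.44, -4.23, 0], [0, 0, 0]], [[1.44, -4.23, 0], [0, 0, 0]], [[1.44, -4.23, 0], [0, 0, 0]], [[1.44, -4.23, 0], [0, 0, 0]], [[1.44, -4.23, 0], [0, 0, 0]], [[1.44, -4.23, 0], [0, 0, 0]], [[1.44, -4.23, 0], [0, 0, 0]], [[1.44, -4.23, 0], [0, 0, 0]], [[1.44, -4.23, 0], [0, 0, 0]]]' --claw 0.36

```text
clock: 17.58
tool_pos: [0.6422, 0.1793, 0.152]
eef_rot: [0.999, 0.039, -0.002, 0.001]
contact_force: [-0.3, -0.7, -0.2]
opening: 0.681
finger_force: 0.0
```

Request:
step_arm --steps '[[[0, 0, 0], [0, 0, -8.2]], [[0, 0, 0], [0, 0, -8.2]], [[0, 0, 0], [0, 0, -8.2]], [[0, 0, 0], [0, 0, -8.2]], [[0, 0, 0], [0, 0, -8.2]], [[0, 0, 0], [0, 0, -8.2]], [[0, 0, 0], [0, 0, -8.2]], [[0, 0, 0], [0, 0, -8.2]], [[0, 0, 0], [0, 0, 0]]]'

```text
clock: 18.7
tool_pos: [0.6421, 0.1778, 0.1521]
eef_rot: [0.819, 0.573, -0.001, -0.001]
contact_force: [-0.7, 0.5, -0.5]
opening: 0.675
finger_force: 0.0
```

```bash
python3 - <<'E'
from h import *
go([.6426,.1785,.050],70.1)
E
```

```text
pos [0.6421 0.1778 0.1521] yaw 69.95 zaxis [-2.9e-03 -6.0e-04 -1.0e+00] open 0.675 F [-0.7  0.5 -0.5] t 18.7
tool cm [ 0.1   0.04 10.21] turn z -0.15
```

Request:
step_arm --steps '[[[0.8, 0, 2], [0, 0, 0]], [[0, 0, 3], [0, 0, 0]], [[0, 0, 3], [0, 0, 0]], [[0, 0, 1.2], [0, 0, 0]], [[0, 0, 0.6], [0, 0, 0]], [[0, 0, 0.4], [0, 0, 0]], [[0, 0, 0], [0, 0, 0]], [[0, 0, 0], [0, 0, 0]]]'

```text
clock: 19.7
tool_pos: [0.6464, 0.1859, 0.0523]
eef_rot: [0.819, 0.574, 0.001, 0.0]
contact_force: [-0.7, -0.2, 0.0]
opening: 0.682
finger_force: 0.0
```

```bash
cat >m2.py <<'E'
from h import *
def disc():
    for n,win in(('top',(255,375,125,205)),('side',(215,345,150,245))):
        s=snap(n);im=s['img'];hsv=cv2.cvtColor(im,cv2.COLOR_RGB2HSV);x0,x1,y0,y1=win
        red=(((hsv[...,0]<8)|(hsv[...,0]>170))&(hsv[...,1]>150)&(hsv[...,2]>90)).astype(np.uint8)*255
        red=red[y0:y1,x0:x1]
        nl,l,st,ce=cv2.connectedComponentsWithStats(red,connectivity=4)
        for i in range(1,nl):
            if 60<st[i,4]<260 :
                u=ce[i]+[x0,y0];print(n,'area',st[i,4],'wh',st[i,2:4],u.round(1),'z71',ray(s,*u,.071)[:2].round(4),'z65',ray(s,*u,.065)[:2].round(4))
E
python3 -c "
from m2 import *
disc();go([.617,.108,.05])"
```

```text
side area 137 wh [15 11] [253.9 198.8] z71 [0.615  0.1054] z65 [0.6193 0.1026]
pos [0.6462 0.1858 0.0521] yaw 70.02 zaxis [ 1.e-03  2.e-04 -1.e+00] open 0.681 F [ 0.7  0.2 -0.3] t 19.8
tool cm [-8.31 -0.09  0.21] turn z None
```

Request:
step_arm --steps '[[[-0.5, 0, 0.15], [0, 0, 0]], [[-0.7, 0, 0], [0, 0, 0]], [[-0.6, 0, 0], [0, 0, 0]], [[-0.5, 0, 0], [0, 0, 0]], [[-0.5, 0, 0], [0, 0, 0]], [[-0.5, 0, 0], [0, 0, 0]], [[-0.5, 0, 0], [0, 0, 0]], [[0, 0, 0], [0, 0, 0]]]'

```text
clock: 20.8
tool_pos: [0.6328, 0.1494, 0.05]
eef_rot: [0.819, 0.574, -0.0, 0.0]
contact_force: [-0.8, -0.4, -1.1]
opening: 0.681
finger_force: 0.0
```

```bash
python3 -c "
from m2 import *
disc();go([.5862,.0229,.05])"
```

```text
top area 78 wh [12 12] [264.  172.3] z71 [0.5558 0.1755] z65 [0.5574 0.1762]
side area 80 wh [11 12] [259.7 196.9] z71 [0.6082 0.0896] z65 [0.6125 0.0867]
pos [0.6328 0.1498 0.05  ] yaw 70.03 zaxis [-1.e-04 -4.e-04 -1.e+00] open 0.678 F [ 0.   0.2 -0.1] t 20.9
tool cm [-1.352e+01 -5.000e-02  1.000e-02] turn z None
```

Request:
step_arm --steps '[[[-0.7, 0, 0], [0, 0, 0]], [[-0.9, 0, 0], [0, 0, 0]], [[-0.9, 0, 0], [0, 0, 0]], [[-0.9, 0, 0], [0, 0, 0]], [[-0.9, 0, 0], [0, 0, 0]], [[-0.9, 0, 0], [0, 0, 0]], [[-0.9, 0, 0], [0, 0, 0]], [[-0.9, 0, 0], [0, 0, 0]], [[-0.9, 0, 0], [0, 0, 0]], [[-0.8, 0, 0], [0, 0, 0]], [[-0.6, 0, 0], [0, 0, 0]], [[-0.4, 0, 0], [0, 0, 0]]]'

```text
clock: 22.4
tool_pos: [0.5997, 0.0585, 0.05]
eef_rot: [0.819, 0.574, 0.0, 0.0]
contact_force: [0.0, 2.2, -0.1]
opening: 0.682
finger_force: 0.5
```

```bash
python3 -c "
from m2 import *
disc();go([.5881,.0283,.05])"
```

```text
pos [0.5996 0.0582 0.05  ] yaw 70.0 zaxis [-3.e-04 -7.e-04 -1.e+00] open 0.683 F [ 0.2 -0.3 -0.7] t 22.5
tool cm [-3.2  -0.06  0.  ] turn z None
```

Request:
step_arm --steps '[[[-0.4, 0, 0], [0, 0, 0]], [[-0.4, 0, 0], [0, 0, 0]], [[-0.4, 0, 0], [0, 0, 0]], [[-0.4, 0, 0], [0, 0, 0]], [[-0.3, 0, 0], [0, 0, 0]], [[-0.2, 0, 0], [0, 0, 0]], [[-0.2, 0, 0], [0, 0, 0]], [[0, 0, 0], [0, 0, 0]]]'

```text
clock: 23.5
tool_pos: [0.5918, 0.037, 0.05]
eef_rot: [0.819, 0.574, -0.0, 0.0]
contact_force: [-0.2, 0.3, 0.1]
opening: 0.678
finger_force: 0.2
```

Request:
step_arm --steps '[[[-0.2, 0, 0], [0, 0, 0]], [[-0.1, 0, 0], [0, 0, 0]], [[-0.1, 0, 0], [0, 0, 0]], [[-0.1, 0, 0], [0, 0, 0]], [[0, 0, 0], [0, 0, 0]]]'

```text
clock: 24.12
tool_pos: [0.5902, 0.0325, 0.0501]
eef_rot: [0.819, 0.574, -0.0, 0.0]
contact_force: [0.4, 0.6, -0.3]
opening: 0.68
finger_force: 0.4
```

```bash
python3 -c "
from m2 import *
disc();go([.5881,.0283,.05])"
```

```text
pos [0.5902 0.0325 0.05  ] yaw 70.03 zaxis [-0.e+00 -2.e-04 -1.e+00] open 0.681 F [1.  1.  0.8] t 24.23
tool cm [-0.46 -0.05  0.  ] turn z None
```

Now 1 mm rows until the force shows that the spigot has caught the port wall.

Request:
step_arm --steps '[[[-0.1, 0, 0], [0, 0, 0]], [[-0.1, 0, 0], [0, 0, 0]], [[-0.1, 0, 0], [0, 0, 0]], [[-0.1, 0, 0], [0, 0, 0]], [[0, 0, 0], [0, 0, 0]]]'

```text
clock: 24.85
tool_pos: [0.5888, 0.0287, 0.05]
eef_rot: [0.819, 0.574, -0.0, 0.0]
contact_force: [0.3, 1.5, 1.3]
opening: 0.679
finger_force: 0.6
```

Request:
step_arm --steps '[[[-0.1, 0, 0], [0, 0, 0]], [[-0.1, 0, 0], [0, 0, 0]], [[0, 0, 0], [0, 0, 0]]]'

```text
clock: 25.22
tool_pos: [0.5882, 0.0268, 0.05]
eef_rot: [0.819, 0.574, -0.0, 0.0]
contact_force: [-0.6, 1.3, 1.4]
opening: 0.682
finger_force: 0.7
```

Request:
step_arm --steps '[[[-0.1, 0, 0], [0, 0, 0]], [[-0.1, 0, 0], [0, 0, 0]], [[0, 0, 0], [0, 0, 0]]]'

```text
clock: 25.6
tool_pos: [0.587, 0.0243, 0.0498]
eef_rot: [0.819, 0.574, -0.001, 0.0]
contact_force: [0.0, -0.5, 1.0]
opening: 0.678
finger_force: 0.2
```

Request:
step_arm --steps '[[[-0.1, 0, 0], [0, 0, 0]], [[-0.1, 0, 0], [0, 0, 0]], [[0, 0, 0], [0, 0, 0]]]'

```text
clock: 25.98
tool_pos: [0.5866, 0.0228, 0.05]
eef_rot: [0.819, 0.574, -0.0, 0.0]
contact_force: [0.6, 1.0, 0.6]
opening: 0.684
finger_force: 0.1
```

Request:
step_arm --steps '[[[1, 0, 0], [0, 0, 0]], [[2, 0, 0], [0, 0, 0]], [[3, 0, -1], [0, 0, 0]], [[4, 0, -3], [0, 0, 0]], [[4, 0, -3], [0, 0, 0]], [[3, 0, 0], [0, 0, 0]], [[0, 0, 0], [0, 0, 0]]]'

```text
clock: 26.85
tool_pos: [0.6448, 0.189, 0.1206]
eef_rot: [0.817, 0.576, 0.002, -0.001]
contact_force: [-0.9, 0.3, -0.8]
opening: 0.681
finger_force: 0.0
```

```bash
cat > m3.py <<'E'
from m2 import *
disc();go(None)
# visible flange outline: dark mask ellipse
for n,(x0,x1,y0,y1) in(('top',(300,365,130,205)),('side',(265,345,160,215))):
    s=snap(n);g=s['img'][y0:y1,x0:x1].max(2)
    m=(g<100).astype(np.uint8)*255
    cs=cv2.findContours(m,0,2)[0];c=max(cs,key=cv2.contourArea)
    e=cv2.fitEllipse(cv2.convexHull(c));u=np.array(e[0])+[x0,y0]
    print(n,'flange',cv2.contourArea(c),u.round(1),np.round(e[1],1),cv2.boundingRect(c),ray(s,*u,.065)[:2].round(4),ray(s,*u,.071)[:2].round(4))
    for z in(.065,.071):print('  expected px of port centre at z',z,np.round(proj(s,[.567,-.030,z]),1))
E
python3 m3.py
```

```text
top area 174 wh [15 15] [331.7 168.3] z71 [ 0.5686 -0.028 ] z65 [ 0.5703 -0.0281]
side area 136 wh [15 12] [299.8 181.6] z71 [ 0.5643 -0.029 ] z65 [ 0.5683 -0.0328]
pos [0.6442 0.1832 0.1195] yaw 70.09 zaxis [-0.0011 -0.0011 -1.    ] open 0.678 F [-0.2 -0.5  0.4] t 26.95
top flange 2065.5 [317.4 168.9] [61. 79.] (0, 0, 50, 75) [0.5683 0.0151] [0.5667 0.015 ]
  expected px of port centre at z 0.065 [332.3 169.4]
  expected px of port centre at z 0.071 [332.3 168.8]
side flange 738.0 [300.1 183.1] [27.2 36.6] (17, 10, 37, 27) [ 0.5637 -0.0289] [ 0.5597 -0.0252]
  expected px of port centre at z 0.065 [299.5 182.3]
  expected px of port centre at z 0.071 [299.4 181. ]
```

```bash
cat > m4.py <<'E'
from m2 import *
def cen(im,win):
    x0,x1,y0,y1=win;hsv=cv2.cvtColor(im,cv2.COLOR_RGB2HSV)
    red=((((hsv[...,0]<8)|(hsv[...,0]>170))&(hsv[...,1]>150)&(hsv[...,2]>90)).astype(np.uint8)*255)[y0:y1,x0:x1]
    nl,l,st,ce=cv2.connectedComponentsWithStats(red,connectivity=4)
    return [(ce[i]+[x0,y0],st[i,4]) for i in range(1,nl) if 60<st[i,4]<260]
def tri(a,ua,b,ub):
    A=[];B=[]
    for s,u in((a,ua),(b,ub)):
        p=np.array(s['position']);d=ray(s,*u,0)-p;d/=np.linalg.norm(d);Q=np.eye(3)-np.outer(d,d);A.append(Q);B.append(Q@p)
    return np.linalg.lstsq(np.vstack(A),np.hstack(B),rcond=None)[0]
a=snap('top');b=snap('side')
i=[cv2.imread(f'pics/{n}1.png')[:,:,::-1].copy() for n in('top','side')]
wt,ws=(255,375,125,205),(215,345,150,245)
t0,s0,t1,s1=cen(i[0],wt),cen(i[1],ws),cen(a['img'],wt),cen(b['img'],ws)
print(t0,s0,t1,s1)
print('start',tri(a,t0[0][0],b,s0[0][0]).round(4),'now',tri(a,t1[0][0],b,s1[0][0]).round(4))
E
python3 m4.py
```

```text
[(array([286.58682635, 152.01197605]), np.int32(167))] [(array([253.54901961, 198.75816993]), np.int32(153))] [(array([331.63218391, 168.26436782]), np.int32(174))] [(array([299.87407407, 181.65185185]), np.int32(135))]
start [0.6173 0.1074 0.0722] now [ 0.5673 -0.0291  0.0694]
```

Triangulation shows the cover centred at the port but leaves the 6 mm drop uncertain. I'll probe the height of its centre with the closed fingertips.

Request:
step_arm --steps '[[[-2, 0, 0], [0, 0, 0]], [[-3, 0, 0], [0, 0, 0]], [[-4, 0, 0], [0, 0, 0]], [[-4, 0, 0], [0, 0, 0]], [[-4, 0, 0], [0, 0, 0]], [[-3, 0, 1], [0, 0, 0]], [[-2, 0, 2], [0, 0, 0]], [[-0.5, 0, 1.5], [0, 0, 0]], [[0, 0, 1], [0, 0, 0]], [[0, 0, 0], [0, 0, 0]], [[0, 0, 0], [0, 0, 0]]]' --claw -1

```text
clock: 28.52
tool_pos: [0.5687, -0.0273, 0.0654]
eef_rot: [0.819, 0.574, 0.001, 0.0]
contact_force: [-0.3, 0.4, 0.3]
opening: 0.003
finger_force: 0.0
```

Request:
step_arm --steps '[[[0, 0, 0.2], [0, 0, 0]], [[0, 0, 0.1], [0, 0, 0]], [[0, 0, 0.1], [0, 0, 0]], [[0, 0, 0], [0, 0, 0]]]'

```text
clock: 29.02
tool_pos: [0.568, -0.0286, 0.061]
eef_rot: [0.819, 0.574, -0.0, 0.0]
contact_force: [-0.1, 0.4, 1.1]
opening: 0.004
finger_force: 0.0
```

Request:
step_arm --steps '[[[0, 0, 0.1], [0, 0, 0]], [[0, 0, 0.1], [0, 0, 0]], [[0, 0, 0.1], [0, 0, 0]], [[0, 0, 0], [0, 0, 0]]]'

```text
clock: 29.52
tool_pos: [0.5679, -0.0285, 0.0579]
eef_rot: [0.819, 0.574, -0.0, -0.0]
contact_force: [-0.2, -0.1, -0.4]
opening: 0.003
finger_force: 0.0
```

Request:
step_arm --steps '[[[0, 0, 0.1], [0, 0, 0]], [[0, 0, 0.1], [0, 0, 0]], [[0, 0, 0], [0, 0, 0]]]'

```text
clock: 29.9
tool_pos: [0.568, -0.0285, 0.056]
eef_rot: [0.819, 0.574, 0.0, 0.0]
contact_force: [0.5, -0.7, -0.4]
opening: 0.007
finger_force: 0.0
```

Request:
step_arm --steps '[[[0, 0, 0.1], [0, 0, 0]], [[0, 0, 0.1], [0, 0, 0]], [[0, 0, 0], [0, 0, 0]]]'

```text
clock: 30.28
tool_pos: [0.5679, -0.0286, 0.0539]
eef_rot: [0.819, 0.574, -0.0, -0.0]
contact_force: [0.1, -0.4, 0.5]
opening: 0.005
finger_force: 0.0
```

Request:
step_arm --steps '[[[0, 0, 0.1], [0, 0, 0]], [[0, 0, 0.1], [0, 0, 0]], [[0, 0, 0], [0, 0, 0]]]'

```text
clock: 30.65
tool_pos: [0.5681, -0.0285, 0.0523]
eef_rot: [0.819, 0.574, 0.0, 0.0]
contact_force: [-0.7, -0.3, 3.7]
opening: 0.01
finger_force: 1.9
```

Contact came at reported z ≈ 0.0525, so the cover's top is at 65 mm, which is exactly fully home and level. I retract clear of everything.

Request:
step_arm --steps '[[[0, 0, -1], [0, 0, 0]], [[0, 0, -3], [0, 0, 0]], [[0, 0, -4], [0, 0, 0]], [[0, 0, -4], [0, 0, 0]], [[0, 0, 0], [0, 0, 0]], [[0, 0, 0], [0, 0, 0]]]'

```text
clock: 31.4
tool_pos: [0.5676, -0.0288, 0.1719]
eef_rot: [0.819, 0.574, -0.0, 0.0]
contact_force: [-0.5, -0.5, -0.1]
opening: 0.007
finger_force: 0.0
```

```bash
python3 - <<'E'
from m2 import *
go(None)
i=cv2.imread('pics/side1.png')[:,:,::-1].astype(int);b=snap('side')['img'].astype(int)
for n,(x0,x1,y0,y1) in dict(jar=(165,205,200,240),battery=(190,240,255,312),dish=(300,332,118,142),case_edge=(222,300,215,240)).items():
    print(n,'mean diff',abs(i-b)[y0:y1,x0:x1].mean().round(1))
disc()
print(finish_job())
E
```

```text
pos [ 0.5676 -0.0288  0.1719] yaw 70.02 zaxis [-5.e-04 -4.e-04 -1.e+00] open 0.007 F [-0.5 -0.5 -0.1] t 31.4
jar mean diff 6.1
battery mean diff 3.9
dish mean diff 36.4
case_edge mean diff 5.1
side area 140 wh [15 12] [299.8 182.5] z71 [ 0.562  -0.0263] z65 [ 0.5659 -0.03  ]
the job is handed in; nothing more can be done
None
```

I handed the job in at about 31 s: the spanner lies flat in the blue tray, and the cover was slid into the port, where a fingertip touch at its centre put its top at 65 mm (fully home). The jar and battery look unmoved; my image check on the dish differed from the start (36 against 4–6), probably because the arm was in that view, though I did not confirm it and the arm never went near the dish.

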